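# Lock the dicing grid into the vegetable dicer

## Robot

A 6-joint arm with a two-finger parallel gripper is mounted at the origin on a cart in front of the work surface, level with it; the furniture and walls round the work are solid. World frame = base frame: x ahead of the robot, y to its left, z up, the work surface at z = 0. Lengths are in mm, angles in rad, forces in N, time in s.
With the tool pointing down it reaches from about 275 to 850 mm from the base axis. Payload 19 kg.
Tool frame: the origin (TCP) lies at the very end of the fingers, on their centre line; the grasp point (between the pads) lies 19 mm behind it; z points along the fingers, y is the line along which they close (so a half turn about z gives the same grasp; the last joint's range is limited). The gripper opens to 85 mm and grips with 20 to 120 N. Pads are 22 mm wide; open, the fingers measure 114 mm over their backs; the gripper's body (76 mm by 85 mm) begins 54 mm behind the grasp point. The pads swing forward as they close: fully open they stand 13 mm farther back than shut.
Start: joints at [-1.447, 0.15, 1.437, -0, 1.554, -0.134], TCP at [146.573, -555.969, 194.267] pointing down, gripper open.
Joint ranges: [-2.8, 2.8], [-0.68, 2.1], [0.12, 2.68], [-1.39, 4.53], [0.16, 2.79], [-2.81, 2.81]. Speed limits (rad/s): [1.89, 1.89, 2.22, 3.01, 3.01, 3.01].

## Interface

Orientations are given as a unit quaternion [w, x, y, z].
In Python, from rig import * gives the robot as it stands. The module is installed in compiled form; this text tells all that it offers.
- The arm moves only by the tool arm_command, never from a script. Its argument "plan" is a list of rows, each an object with "twist": the turn, a rotation vector about the tool's x, y, z in rad, a list of three; "slide": the shift along the tool's x, y, z in m, a list of three; "claw": the opening, from -1 (shut) to 1 (fully open). In form: [{"twist": [wx, wy, wz], "slide": [tx, ty, tz], "claw": claw}, ...]. A call has 1 to 12 rows; each row is the pose to reach, as a shift and turn from the pose commanded when the call began, along the tool's axes at that moment; what a row does not reach only later rows make up. A row lasts 1/12 s, in which the tool goes at most 41.7 mm and 7.16 degrees, less where a joint would pass 70% of its speed; a pose out of reach is approached as far as the arm can. A call with a gripper value outside its range is refused whole. The fingers move at their own pace and stop on an object; the grip force is fixed at half the most. Time passes only in rows, so rows that repeat a pose let the fingers close. It gives the time, the measured TCP pose, the force, the opening and the grip force at its end, in the units of the state.
- state(): the state, without advancing time (a new reading comes with each control period).
- grab_frame(name): name is "scene" or "top"; returns the picture (480x640x3 uint8, blue, green, red); there is no depth.
- camera_model(name): a dict with "camera_matrix" (3x3 intrinsics, pixels), "dist_coeffs" ([k1, k2, p1, p2, k3] as OpenCV has them; the pictures are not rectified), "world_from_camera" (4x4, takes a point from camera to world coordinates). Camera axes: x right, y down, z forward; pixel columns grow to the right and rows downward; lengths in mm; the calibration is good to about 2 mm. A picture is of the moment at which its call begins. camera_model takes no time and is no camera call.
- hand_in(): hands the job in; it is judged then, once.
The state is a dict: "time": time; "q": joint angles; "qvel": joint speeds; "tau": joint torques, N m; "ee_pos": TCP position; "tcp_rot": TCP orientation; "wrist_force": force on the tool from outside, world axes, zero at the start; "moment": the same for the moment, N m; "width": finger opening in mm; "grasp_force": force on a finger pad.
Only numpy, scipy, OpenCV 4.12 (cv2) and the standard library are available. Lean on these libraries where they do the work, as an engineer would, in place of code of your own. Each camera call takes 0.05 s, during which the arm holds its last target. There are 200 camera calls.

## Task

Fit the dicing grid (the insert with the crossed blades, not the slicing plate) into the seat of the vegetable dicer, right way up, and slide it fully home with its tongue under the fixed lip. Then swing the keeper bar over its step and press it down until it snaps in under the catch, firmly but without forcing anything. Leave the slicing plate, lemon, garlic and mug where they are.

Things in the scene. Friction and masses are not known exactly. Their poses are not given: they have to be found in the camera images.
- dicer: White vegetable dicer, deck 162 (x) x 132 (y) mm, fixed by suction feet. Origin: centre of underside, on the worktop; x from the keeper-bar end (near the robot) to the lip end; z up. Deck top z = 50. Seat in the deck: x -62 to 56, y +-31.5, 3 mm bevel along the long sides, ledge floor at z = 41. Fixed steel lip, 5 mm thick, on the deck at the far end: y +-43, over the seat from x = 49 on.
- seat_home (a point): Where the insert's origin lies when it is fully home: dicer frame (8, 0, 41) mm, axes as the dicer's. To clear the lip, let the insert down with its origin 7 to 16 mm short of this point (toward -x; 11.5 is the middle), then slide it to +x under the lip until it stops. The room under the lip is 9 mm high.
- dicing_grid: Insert to fit: black frame with crossed steel blades, 0.16 kg. Origin: centre of the underside of its main body, z up. Body 80 (x) x 60 (y) x 24 mm high, gripped across its 60 mm. At its +x end a tongue, x 40 to 48, 52 wide, 7 high (goes under the lip); at its -x end a step, x -54 to -40, 59 wide, 11 high (the bar lies over it). Seated, the body stands 15 mm above the deck.
- slicing_plate: The other insert: same black frame, same sizes and origin, but with flat steel plates instead of crossed blades. It stays where it lies.
- keeper (a joint): Angle of the keeper bar, rad: 0 = level across the seat, 1.57 = upright, 2.2 = open stop, leaning out over the dicer's +y side. The stiff hinge holds it at any angle. Let down, it rests on the catch's slope at 0.1 to 0.2. Snapped in, a rubber buffer holds it up against the hook at -0.035 to 0.045, by the height of the catch; to snap in, it must go some 0.005 to 0.01 lower.
- keeper_hinge (a point): Hinge axis of the keeper bar (along the dicer's x) at the deck's +y edge: dicer frame (-39.5, 60, 63) mm. The steel bar is 12 x 12 mm, 122 mm from this axis to its end. Level, it runs along the dicer's -y, its underside 7 mm and its upper side 19 mm above the deck, its far side 1.5 mm short of the seated insert's body.
- keeper_pad (a point): Centre of the upper face of the ribbed rubber thumb pad (30 x 13 mm) on the bar: 84 mm along the bar from the hinge, 10 mm off the bar's axis. With the bar level (0 rad) it is at dicer (-39.5, -24, 73) mm; point axes: -y along the bar to its free end, z out of the pad. About 20 N here snaps the bar in; more than 60 N would bend it.
- catch (a joint): Deflection of the springy white snap catch at the dicer's -y edge, rad: 0 = at rest, about 0.13 while the bar's end holds the hook outward, back to 0 when the bar has snapped in under it. The catch is screwed on through slots: hook and foot (the bar's hard stop, 1.6 mm under the snapped-in bar) stand up to 4.5 mm higher or lower than level. Tab up to 95 mm above the worktop.
- lemon: Lemon, 78 x 55 x 56 mm, bystander; origin under its centre.
- garlic: Garlic bulb, 60 mm, bystander; origin under its centre.
- mug: Mug, 78 x 110 x 97 mm, bystander; origin under its centre.

How it is judged:
By the outcome, as a careful person would: the job done as asked, in the order asked, and still so for the second after the job is handed in, with the robot touching nothing.
It also fails if it takes over 61 s, if anything falls off the work surface, if the arm or the gripper's body presses on something with over 40 N, if the wrist force passes 120 N, or if a joint passes its speed limit or range.

## Working session

There is one attempt and no reset: what is moved stays moved. The work goes in short steps, Python scripts to look and compute and a tool call to move; the robot and the scene stay as the last step left them, time stands still between calls to the robot, and variables do not carry over. Pictures are saved under pics/ and viewed, at most 10 in all, crops included, and the job is handed in when it is done.

Besides the shell and the picture viewer there is one more tool, called after "Request:" by a JSON object that holds its "method" and its "body". arm_command: Moves the arm, as the interface text tells. Its arguments: {"type":"object","properties":{"plan":{"type":"array"}},"required":["plan"]}

```bash
mkdir -p pics; ls; python3 - <<'E'
from rig import *
import cv2
for n in("scene","top"):
    cv2.imwrite(f"pics/{n}0.png",grab_frame(n)); m=camera_model(n); print(n,m)
print(state())
E
```

```text
pics
scene {'camera_matrix': array([[589.43787924,   0.        , 316.41209745],
       [  0.        , 589.43787924, 228.50415273],
       [  0.        ,   0.        ,   1.        ]]), 'dist_coeffs': array([0.0081648, 0.       , 0.       , 0.       , 0.       ]), 'world_from_camera': array([[ 6.74552501e-01, -3.45523593e-01,  6.52374409e-01,
        -4.71728519e+02],
       [-7.37802228e-01, -3.45509041e-01,  5.79889106e-01,
        -1.05187379e+03],
       [ 2.50358893e-02, -8.72488940e-01, -4.87992064e-01,
         8.41854525e+02],
       [ 0.00000000e+00,  0.00000000e+00,  0.00000000e+00,
         1.00000000e+00]])}
top {'camera_matrix': array([[487.37061802,   0.        , 321.36611607],
       [  0.        , 487.37061802, 245.96669763],
       [  0.        ,   0.        ,   1.        ]]), 'dist_coeffs': array([-0.04397426,  0.        ,  0.        ,  0.        ,  0.        ]), 'world_from_camera': array([[-1.92063165e-02, -9.80890960e-01,  1.93607959e-01,
         3.91376758e+02],
       [-9.99701149e-01,  2.17697978e-02,  1.11215530e-02,
        -1.45222110e+02],
       [-1.512383
[... 162 characters left out ...]
: 0.1, 'q': array([-1.44700808e+00,  1.50953234e-01,  1.43791799e+00,  1.31880710e-05,
        1.55380304e+00, -1.34013516e-01]), 'qvel': array([-2.47330816e-03, -1.10270486e-03, -2.55961770e-03,  4.81066104e-05,
        7.75745297e-04, -2.16230587e-03]), 'tau': array([ 3.88733984e-03, -7.14378047e+01, -5.71793139e+01, -2.25823505e-04,
        7.15811824e-03,  2.19516625e-05]), 'ee_pos': array([ 146.54687734, -555.75814442,  193.75041616]), 'tcp_rot': array([-5.40763983e-04,  9.91703648e-01,  1.28544088e-01,  9.35785981e-06]), 'wrist_force': array([ 0.57209628,  0.8926813 , -0.26970177]), 'moment': array([ 0.01785741,  0.04163278, -0.03134834]), 'grasp_force': 0.0, 'width': 85.5585410555848}
```

View pics/scene0.png

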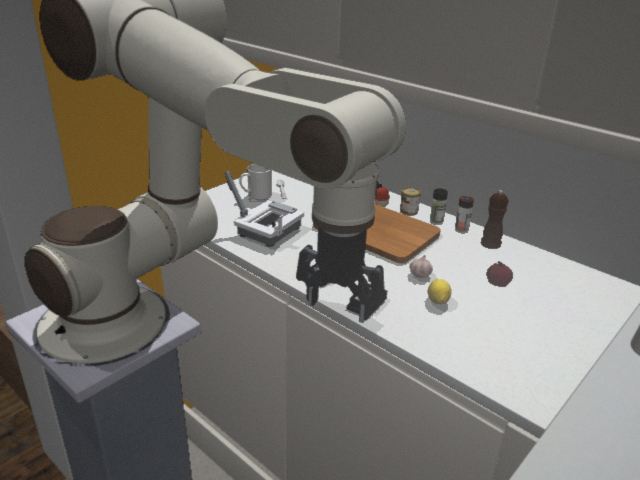

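View pics/top0.png

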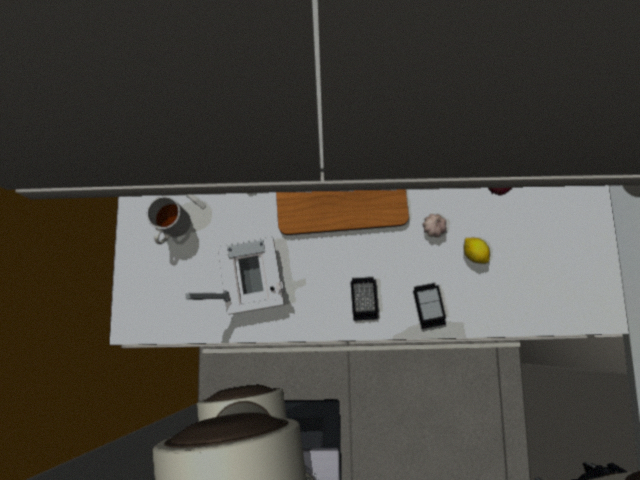

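The scene view shows the dicer at about (270,220), with the arm hiding the inserts. The top view shows the dicer at (252,274), its bar leaning out to (208,295), the dicing grid at (365,299) and the slicing plate at (430,306).

```bash
cat > h.py <<'E'
from rig import *
import cv2, numpy as np
def uv2w(n,uv,z):
    m=camera_model(n);T=m["world_from_camera"]
    p=cv2.undistortPoints(np.array(uv,float).reshape(-1,1,2),m["camera_matrix"],m["dist_coeffs"])[:,0]
    d=np.c_[p,np.ones(len(p))]@T[:3,:3].T
    return T[:3,3]+d*((z-T[2,3])/d[:,2])[:,None]
def w2uv(n,X):
    m=camera_model(n);T=np.linalg.inv(m["world_from_camera"])
    return cv2.projectPoints(np.array(X,float).reshape(-1,1,3),T[:3,:3],T[:3,3],m["camera_matrix"],m["dist_coeffs"])[0][:,0]
E
python3 - <<'E'
import cv2,numpy as np
a=cv2.imread("pics/top0.png")
d=cv2.resize(a[230:322,180:292],None,fx=5,fy=5,interpolation=cv2.INTER_CUBIC)
g=cv2.resize(a[268:330,342:382],None,fx=7,fy=7,interpolation=cv2.INTER_CUBIC)
o=np.zeros((600,800,3),np.uint8); o[:460,:560]=d; o[:434,560:800]=np.clip(g[:, :240].astype(int)*1.5,0,255)
cv2.imwrite("pics/crop1.png",o)
E
```

```text
(no output)
```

View pics/crop1.png

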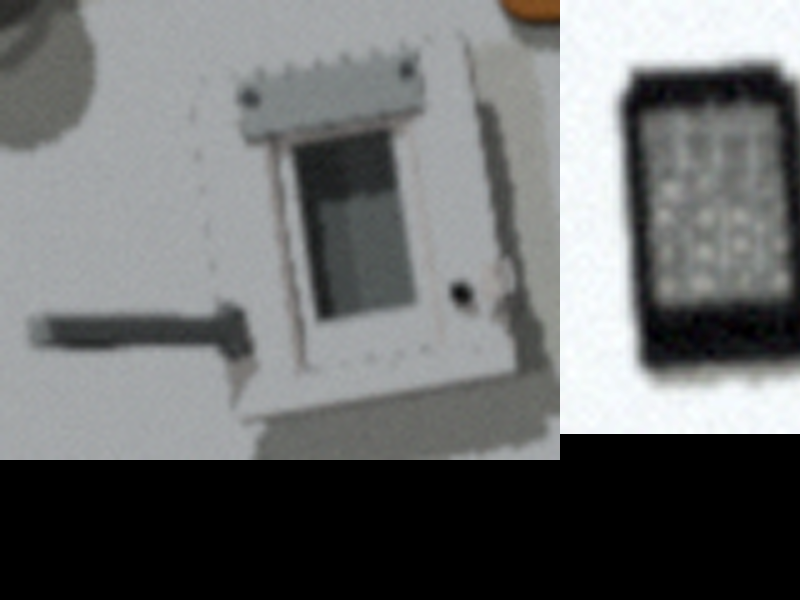

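The crop shows the dicer turned a little counter-clockwise, with its far-end lip at crop (330,100). The grid's narrow tongue end points up (+x) and its wide step is at the bottom. Next I measure both.

```bash
python3 - <<'E'
from h import *
a=cv2.imread("pics/top0.png"); g=cv2.cvtColor(a,cv2.COLOR_BGR2GRAY).astype(float)
# grid side edges
def edges(r0,r1,c0,c1,th):
    L=[];R=[]
    for r in range(r0,r1):
        s=g[r,c0:c1]; b=np.where(s<th)[0]
        i=b[0]; L.append((c0+i-1+(s[i-1]-th)/(s[i-1]-s[i]),r))
        j=b[-1]; R.append((c0+j+(th-s[j])/(s[j+1]-s[j]),r))
    return L,R
L,R=edges(282,314,340,390,95)
Lw=uv2w("top",L,0);Rw=uv2w("top",R,24)
fl=np.polyfit(Lw[:,0],Lw[:,1],1);fr=np.polyfit(Rw[:,0],Rw[:,1],1)
print("slopes",fl,fr)
for x in (270,290,310): print(x,np.polyval(fl,x),np.polyval(fr,x))
gT=g.T
for c in range(356,374,3): print(c,[int(v) for v in gT[c,270:330]])
# dicer corners etc (crop px -> px, pixel centres)
cv=lambda x,y:((x+.5)/5-.5+180,(y+.5)/5-.5+230)
pts=dict(nr=(515,370),fr=(465,33),nl=(230,415),lipfl=(240,75),lipnl=(243,140),lipnr=(424,107))
for k,p in pts.items():
    z=55 if 'lip' in k else 50
    print(k,uv2w("top",[cv(*p)],z)[0].round(1))
print("opening@41",[uv2w("top",[cv(*p)],41)[0].round(1) for p in((320,322),(415,303))])
print("bar hinge@63",uv2w("top",[cv(235,330)],63)[0],"tip z?",uv2w("top",[cv(35,330)],160)[0])
E
```

```text
slopes [ 3.75624388e-02 -2.19302537e+02] [ 4.35369585e-02 -2.83005626e+02]
270 -209.1606786481073 -271.25064761778856
290 -208.40942987218327 -270.3799084485475
310 -207.65818109625923 -269.5091692793064
356 [164, 168, 164, 164, 167, 163, 156, 118, 58, 20, 9, 4, 15, 38, 61, 71, 74, 74, 68, 74, 77, 78, 74, 73, 87, 87, 87, 84, 102, 97, 85, 77, 76, 79, 80, 75, 67, 72, 83, 80, 68, 47, 25, 16, 7, 6, 3, 13, 16, 22, 45, 82, 110, 141, 161, 166, 165, 164, 166, 167]
359 [163, 165, 167, 166, 167, 166, 154, 118, 53, 18, 14, 12, 21, 46, 76, 90, 90, 86, 88, 95, 96, 98, 87, 82, 90, 89, 89, 77, 81, 76, 81, 84, 82, 76, 74, 74, 79, 76, 80, 79, 74, 49, 21, 13, 9, 5, 12, 11, 8, 27, 60, 89, 117, 140, 161, 159, 163, 164, 166, 164]
362 [166, 161, 165, 167, 164, 165, 156, 110, 47, 19, 17, 18, 25, 49, 67, 72, 80, 71, 69, 74, 77, 82, 82, 95, 95, 86, 81, 83, 100, 99, 87, 77, 84, 104, 104, 89, 86, 96, 104, 93, 68, 39, 20, 9, 10, 6, 6, 8, 16, 35, 77, 102, 116, 143, 160, 162, 166, 165, 165, 166]
365 [164, 165, 164, 167, 165, 159, 141, 94, 38, 16, 9, 14, 24, 50, 73, 82, 87, 78, 74, 77, 83, 82, 77, 74, 76, 76, 84, 
[... 288 characters left out ...]
2, 84, 84, 93, 91, 79, 57, 31, 15, 10, 5, 0, 8, 17, 19, 41, 78, 110, 135, 154, 162, 167, 163, 164, 166, 167]
371 [167, 165, 165, 165, 164, 158, 124, 68, 28, 11, 11, 10, 27, 55, 68, 76, 75, 68, 69, 74, 74, 71, 68, 76, 79, 86, 75, 71, 78, 84, 87, 83, 79, 83, 86, 86, 81, 76, 79, 70, 57, 34, 17, 13, 8, 5, 11, 13, 22, 49, 84, 109, 140, 158, 161, 162, 168, 165, 166, 166]
nr [479.6 -41.1  50. ]
fr [638.2 -18.2  50. ]
nl [461.5  89.9  50. ]
lipfl [619.4  86.9  55. ]
lipnl [588.5  85.   55. ]
lipnr [6.022e+02 4.000e-01 5.500e+01]
opening@41 [array([504.3,  50.4,  41. ]), array([512.3,   6.2,  41. ])]
bar hinge@63 [499.1792282   85.51938988  63.        ] tip z? [491.27964449 149.28917072 160.        ]
```

```bash
cat >> h.py <<'E'
from scipy.spatial.transform import Rotation as Ro
def go(p,yaw):
    s=state();q=s["tcp_rot"];R=Ro.from_quat([q[1],q[2],q[3],q[0]])
    T=Ro.from_euler("z",yaw)*Ro.from_euler("x",np.pi)
    d=R.inv().apply(np.array(p)-s["ee_pos"])/1000
    print("t %.2f"%s["time"],"slide",d.round(4),"twist",(R.inv()*T).as_rotvec().round(3),"pos",s["ee_pos"].round(1),"F",s["wrist_force"].round(1),"w %.1f g %.1f"%(s["width"],s["grasp_force"]),"q",s["q"].round(2))
E
python3 - <<'E'
from h import *
print(uv2w("top",[(364,277.3)],3),uv2w("top",[(366,319.8)],0))
go((330,0,330),0.04)
E
```

```text
[[ 542.4011234  -233.11165602    3.        ]] [[ 441.11579818 -234.49737014    0.        ]]
t 0.10 slide [ 0.3191 -0.4908 -0.1357] twist [-0.001 -0.     0.218] pos [ 146.5 -555.8  193.8] F [ 0.6  0.9 -0.3] w 85.6 g 0.0 q [-1.45  0.15  1.44  0.    1.55 -0.13]
```

Request:
{"method": "arm_command", "body": {"plan": [{"twist": [0, 0, 0.1], "slide": [0, 0, -0.04], "claw": 1}, {"twist": [0, 0, 0.218], "slide": [0.319, -0.49, -0.136], "claw": 1}, {"twist": [0, 0, 0.218], "slide": [0.319, -0.49, -0.136], "claw": 1}, {"twist": [0, 0, 0.218], "slide": [0.319, -0.49, -0.136], "claw": 1}, {"twist": [0, 0, 0.218], "slide": [0.319, -0.49, -0.136], "claw": 1}, {"twist": [0, 0, 0.218], "slide": [0.319, -0.49, -0.136], "claw": 1}, {"twist": [0, 0, 0.218], "slide": [0.319, -0.49, -0.136], "claw": 1}, {"twist": [0, 0, 0.218], "slide": [0.319, -0.49, -0.136], "claw": 1}, {"twist": [0, 0, 0.218], "slide": [0.319, -0.49, -0.136], "claw": 1}, {"twist": [0, 0, 0.218], "slide": [0.319, -0.49, -0.136], "claw": 1}, {"twist": [0, 0, 0.218], "slide": [0.319, -0.49, -0.136], "claw": 1}, {"twist": [0, 0, 0.218], "slide": [0.319, -0.49, -0.136], "claw": 1}]}}

```text
time: 1.1
ee_pos: [287.1, -129.0, 308.2]
tcp_rot: [0.0, 1.0, 0.02, 0.0]
wrist_force: [0.4, -0.5, 0.5]
width: 85.3
grasp_force: 0.0
```

```bash
python3 - <<'E'
from h import *
go((330,0,330),0.04)
a=grab_frame("scene"); cv2.imwrite("pics/scene1.png",a)
cv2.imwrite("pics/top1.png",grab_frame("top"))
u=w2uv("scene",[(548,36,50),(495,-231,12)]); print(u)
x,y=u.mean(0).astype(int)
P=[]
for (x,y),w in zip(u.astype(int),(66,50)):
    c=a[max(0,y-60):y+60,x-w:x+w]; P.append(cv2.resize(c,None,fx=3.4,fy=3.4,interpolation=cv2.INTER_CUBIC)); print((x-w,y-60))
cv2.imwrite("pics/crop2.png",np.hstack(P)[:,:800]); print(np.hstack(P).shape)
E
```

```text
t 1.10 slide [ 0.048  -0.1272 -0.0218] twist [ 0.    -0.001 -0.001] pos [ 287.1 -129.   308.2] F [ 0.4 -0.5  0.5] w 85.3 g 0.0 q [-0.67 -0.42  1.71  0.    1.85  0.86]
[[269.25466217 215.42684282]
 [326.43003897 269.99147958]]
(np.int64(203), np.int64(155))
(np.int64(276), np.int64(209))
(408, 789, 3)
```

View pics/crop2.png

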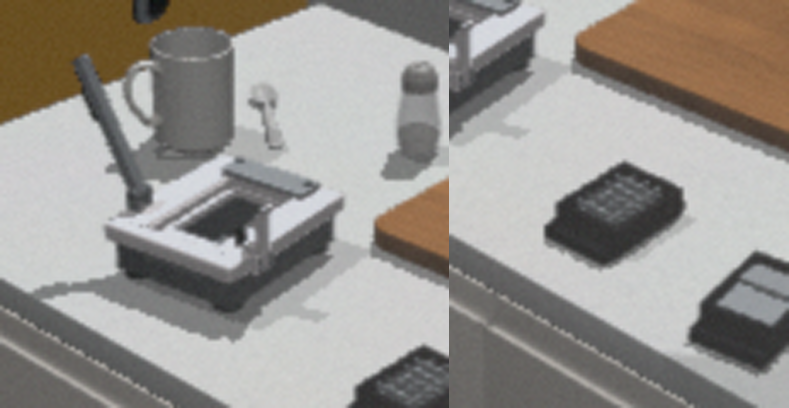

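The scene crop shows the grid right way up, with its step toward the robot and its tongue away. The keeper is open at top left, and the lip plate is at crop (270,178). Next I refine the dicer pose with edge fits in the top view, plus the scene corners.

```bash
python3 - <<'E'
from h import *
g=cv2.GaussianBlur(np.mean([cv2.imread(f"pics/top{i}.png").mean(2) for i in (0,1)],0),(0,0),0.7)
cv=lambda p:np.array([(p[0]+.5)/5-.5+180,(p[1]+.5)/5-.5+230])
def line(p,q,z,w=2.5):
    p,q=cv(p),cv(q);n=np.array([-(q-p)[1],(q-p)[0]]);n/=np.linalg.norm(n);o=[]
    ss=np.arange(-w,w+.01,.1)
    for t in np.linspace(.08,.92,40):
        c=p+t*(q-p);m=(c+ss[:,None]*n).astype(np.float32)
        v=cv2.remap(g.astype(np.float32),m[:,0][None],m[:,1][None],cv2.INTER_CUBIC)[0]
        d=np.abs(np.gradient(v));k=d.argmax();o.append(m[k])
    W=uv2w("top",o,z)[:,:2].astype(np.float32)
    vx,vy,x,y=cv2.fitLine(W,cv2.DIST_HUBER,0,.5,.01).ravel()
    r=(W-[x,y])@[-vy,vx]
    return np.arctan2(vy,vx),np.array([x,y]),np.abs(r).mean()
yaw=.14;ex=np.array([np.cos(yaw),np.sin(yaw)]);ey=np.array([-ex[1],ex[0]])
# name: pts, z, axis, dicer coord
E={"right":((466,40),(512,362),45,1,-66),"front":((240,414),(510,371),45,0,-81),"lipnear":((246,140),(420,108),52,0,49),
"lipR":((418,58),(424,104),55,1,-43),"lipL":((238,80),(244,136),55,1,43),"seatL":((272,150),(300,360),50,1,34.5),"seatR":((405,130),(438,345),50,1,-34.5)}
for k,(p,q,z,ax,v) in E.items():
    a,c,r=line(p,q,z); a=(a if ax else a+np.pi/2); a=(a+np.pi/2)%np.pi-np.pi/2
    n=ey if ax else ex
    print(k,"yaw %.3f res %.2f"%(a,r),"centre comp at .14: %.1f"%(c@n-v))
for c in ((548,36),(549,36),(547,36)): print(c,np.dot(c,ex).round(1),np.dot(c,ey).round(1))
# scene corners for comparison
c=(548,36)
D=np.array([(-81,-66,50),(-81,66,50),(81,-66,50),(49,43,55),(49,-43,55),(63,-43,55)],float)
W=np.c_[D[:,:2]@np.array([ex,ey])+c,D[:,2]]
print(((w2uv("scene",W)-[203,155])*3.4).round(0).tolist()); print((w2uv("top",W)-[180,230])*5)
E
```

```text
right yaw 0.156 res 1.48 centre comp at .14: -40.9
front yaw 0.150 res 0.63 centre comp at .14: 549.5
lipnear yaw 0.153 res 2.34 centre comp at .14: 542.0
lipR yaw 0.334 res 0.81 centre comp at .14: -41.6
lipL yaw 0.047 res 0.76 centre comp at .14: -40.5
seatL yaw 0.178 res 2.18 centre comp at .14: -47.1
seatR yaw 0.168 res 1.12 centre comp at .14: -33.7
(548, 36) 547.7 -40.8
(549, 36) 548.7 -41.0
(547, 36) 546.7 -40.7
[[227.0, 267.0], [101.0, 220.0], [345.0, 192.0], [221.0, 165.0], [301.0, 193.0], [311.0, 187.0]]
[[512.05671704 373.69008301]
 [227.55376648 419.41216055]
 [462.74883045  32.68434852]
 [240.15647779 133.64596665]
 [422.33858447 104.41290088]
 [418.27002799  75.34954685]]
```

```bash
python3 - <<'E'
from h import *
go((494.8,-231.1,40),0.04)
E
```

```text
t 1.20 slide [0.2003 0.1139 0.2697] twist [ 0.001 -0.003  0.008] pos [ 288.6 -126.7  309.1] F [ 0.2 -0.4 -0.1] w 85.5 g 0.0 q [-0.66 -0.42  1.71  0.    1.85  0.86]
```

Request:
{"method": "arm_command", "body": {"plan": [{"twist": [0, 0, 0], "slide": [0.2, 0.114, 0.2], "claw": 1}, {"twist": [0, 0, 0], "slide": [0.2, 0.114, 0.2], "claw": 1}, {"twist": [0, 0, 0], "slide": [0.2, 0.114, 0.2], "claw": 1}, {"twist": [0, 0, 0], "slide": [0.2, 0.114, 0.2], "claw": 1}, {"twist": [0, 0, 0], "slide": [0.2, 0.114, 0.2], "claw": 1}, {"twist": [0, 0, 0.008], "slide": [0.2, 0.114, 0.2], "claw": 1}, {"twist": [0, 0, 0.008], "slide": [0.2, 0.114, 0.2], "claw": 1}, {"twist": [0, 0, 0.008], "slide": [0.2, 0.114, 0.24], "claw": 1}, {"twist": [0, 0, 0.008], "slide": [0.2, 0.114, 0.27], "claw": 1}, {"twist": [0, 0, 0.008], "slide": [0.2, 0.114, 0.27], "claw": 1}, {"twist": [0, 0, 0.008], "slide": [0.2, 0.114, 0.27], "claw": 1}]}}

```text
time: 2.12
ee_pos: [490.5, -236.9, 36.8]
tcp_rot: [-0.001, 1.0, 0.016, -0.002]
wrist_force: [0.5, -0.4, 1.5]
width: 85.4
grasp_force: 0.0
```

```bash
python3 - <<'E'
from h import *
go((494.8,-231.1,10),0.04)
a=grab_frame("scene"); t=grab_frame("top")
u=w2uv("scene",[state()["ee_pos"]])[0]; v=w2uv("top",[state()["ee_pos"]])[0];print(u,v)
x,y=u.astype(int);A=cv2.resize(a[y-70:y+45,x-50:x+50],(400,460),interpolation=cv2.INTER_CUBIC)
cv2.circle(A,(int((u[0]-x+50)*4),int((u[1]-y+70)*4)),4,(0,0,255),1)
x,y=v.astype(int);B=cv2.resize(t[y-70:y+45,x-50:x+50],(400,460),interpolation=cv2.INTER_CUBIC)
cv2.imwrite("pics/crop3.png",np.clip(np.hstack([A,B]).astype(int)*1.3,0,255))
E
```

```text
t 2.12 slide [ 0.0046 -0.0056  0.0268] twist [-0.002  0.003 -0.009] pos [ 490.5 -236.9   36.8] F [ 0.5 -0.4  1.5] w 85.4 g 0.0 q [-0.59  0.2   1.71  0.    1.24  0.95]
[328.123236   262.10761765] [367.96754362 296.67195059][ WARN:0@4.875] global loadsave.cpp:1063 imwrite_ Unsupported depth image for selected encoder is fallbacked to CV_8U.
```

View pics/crop3.png

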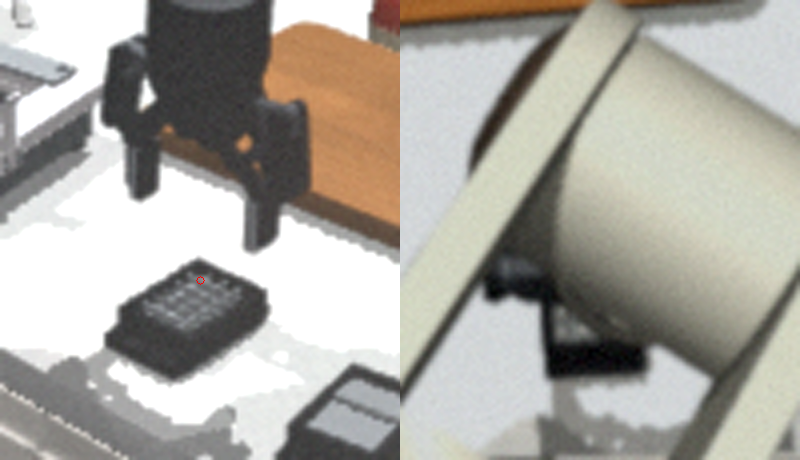

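The fingertips, near crop (140,195) and (260,245), appear higher than the projected TCP at (200,280). I check this against the static first picture and take a fresh frame.

```bash
python3 - <<'E'
from h import *
def tips(p,yaw,s):
    for h in (0,13,30):
        print(h,w2uv("scene",[np.add(p,(np.sin(yaw)*k,-np.cos(yaw)*k,h)) for k in (-s,0,s)]).round(0).tolist())
tips((146.5,-555.8,193.8),.258,46)
go((494.8,-231.1,10),0.04)
s=state();tips(s["ee_pos"],.04,46)
a=grab_frame("scene"); go((494.8,-231.1,10),0.04)
b=cv2.imread("pics/scene0.png")
B=cv2.resize(b[230:330,290:390],(400,400));A=cv2.resize(a[190:290,278:378],(400,400))
cv2.imwrite("pics/crop4.png",np.hstack([B,A]))
E
```

```text
0 [[313.0, 326.0], [337.0, 334.0], [361.0, 343.0]]
13 [[313.0, 320.0], [337.0, 328.0], [362.0, 337.0]]
30 [[313.0, 312.0], [338.0, 320.0], [363.0, 329.0]]
t 2.22 slide [ 0.0027 -0.0067  0.0302] twist [ 0.001 -0.002 -0.008] pos [ 492.3 -237.9   40.2] F [-0.1 -0.1  1.2] w 85.4 g 0.0 q [-0.59  0.19  1.71  0.    1.24  0.95]
0 [[314.0, 256.0], [328.0, 262.0], [342.0, 269.0]]
13 [[314.0, 251.0], [328.0, 258.0], [343.0, 264.0]]
30 [[315.0, 246.0], [329.0, 252.0], [343.0, 259.0]]
t 2.27 slide [ 0.0023 -0.0068  0.0306] twist [ 0.002 -0.003 -0.008] pos [ 492.6 -237.9   40.6] F [-0.5  0.2  1.4] w 85.3 g 0.0 q [-0.59  0.19  1.71  0.    1.24  0.95]
```

View pics/crop4.png

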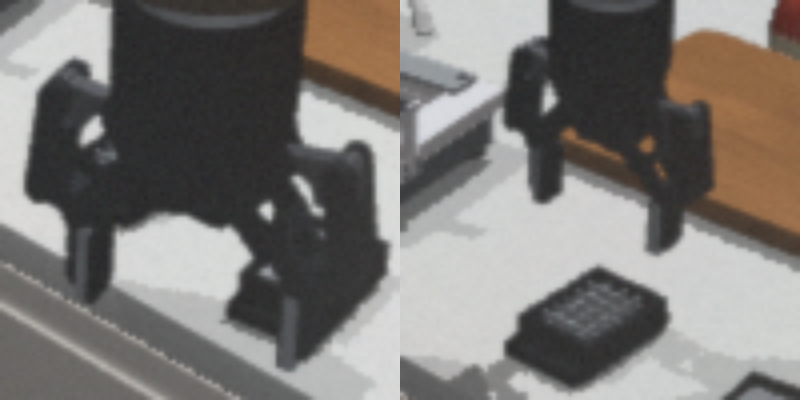

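In both frames the fingertips are about 43 mm above the stated TCP: (312,306) and (362,322) seen, against (313,326) and (361,343) predicted. The sideways position agrees. I can't trust the stated z for the tips, so I'll centre over the grid, lower in guarded steps, and find the worktop by touch.

Request:
{"method": "arm_command", "body": {"plan": [{"twist": [0, 0, -0.008], "slide": [0.0023, -0.0068, 0.01], "claw": 1}, {"twist": [0, 0, -0.008], "slide": [0.0023, -0.0068, 0.02], "claw": 1}, {"twist": [0, 0, -0.008], "slide": [0.0023, -0.0068, 0.025], "claw": 1}, {"twist": [0, 0, -0.008], "slide": [0.0023, -0.0068, 0.03], "claw": 1}, {"twist": [0, 0, -0.008], "slide": [0.0023, -0.0068, 0.03], "claw": 1}, {"twist": [0, 0, -0.008], "slide": [0.0023, -0.0068, 0.03], "claw": 1}]}}

```text
time: 2.77
ee_pos: [493.6, -230.2, 7.6]
tcp_rot: [-0.0, 1.0, 0.02, -0.0]
wrist_force: [0.7, -0.3, -0.6]
width: 85.2
grasp_force: 0.0
```

```bash
python3 - <<'E'
from h import *
go((494.8,-231.1,0),0.04)
a=grab_frame("scene")
A=cv2.resize(a[190:290,278:378],(600,600),interpolation=cv2.INTER_CUBIC)
cv2.imwrite("pics/crop5.png",A)
E
```

```text
t 2.77 slide [0.0011 0.001  0.0076] twist [-0.  0. -0.] pos [ 493.6 -230.2    7.6] F [ 0.7 -0.3 -0.6] w 85.2 g 0.0 q [-0.58  0.23  1.74  0.    1.17  0.95]
```

View pics/crop5.png

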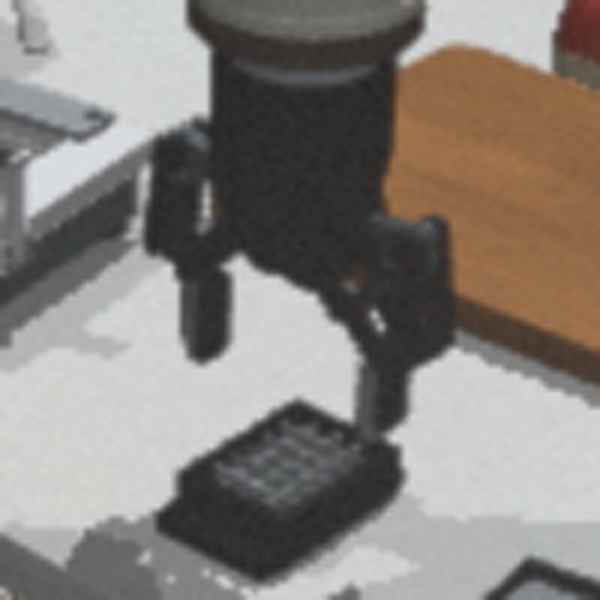

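The tips are at crop (205,360) and (378,440), straddling the grid and still about 50 mm above the worktop. I keep lowering.

Request:
{"method": "arm_command", "body": {"plan": [{"twist": [0, 0, 0], "slide": [0.001, 0.001, 0.005], "claw": 1}, {"twist": [0, 0, 0], "slide": [0.001, 0.001, 0.01], "claw": 1}, {"twist": [0, 0, 0], "slide": [0.001, 0.001, 0.015], "claw": 1}, {"twist": [0, 0, 0], "slide": [0.001, 0.001, 0.02], "claw": 1}, {"twist": [0, 0, 0], "slide": [0.001, 0.001, 0.02], "claw": 1}, {"twist": [0, 0, 0], "slide": [0.001, 0.001, 0.02], "claw": 1}]}}

```text
time: 3.32
ee_pos: [494.6, -231.1, -12.6]
tcp_rot: [-0.0, 1.0, 0.02, -0.0]
wrist_force: [-0.9, -0.1, 0.1]
width: 85.4
grasp_force: 0.0
```

```bash
python3 - <<'E'
from h import *
go((494.8,-231.1,-15),0.04)
a=grab_frame("scene"); cv2.imwrite("pics/s6.png",a)
s=state();p=s["ee_pos"];print(p,s["wrist_force"],w2uv("scene",[p+(0,46,0),p-(0,46,0)]))
g=a.mean(2)
# right finger: lowest dark row by column; left finger
for c in (311,312,313,314): 
    col=g[225:285,c].astype(int); print(c,col.tolist())
E
```

```text
t 3.32 slide [0.0002 0.     0.0024] twist [-0.001  0.001 -0.   ] pos [ 494.6 -231.1  -12.6] F [-0.9 -0.1  0.1] w 85.4 g 0.0 q [-0.58  0.25  1.76  0.    1.13  0.95]
[ 494.77844765 -231.17099342  -12.30328809] [ 0.56721453 -0.17810335  0.47003391] [[313.03484793 271.03794447]
 [339.6506196  285.07664255]]
311 [54, 52, 52, 53, 55, 64, 80, 101, 104, 105, 70, 52, 45, 46, 50, 44, 46, 44, 49, 59, 50, 50, 48, 56, 52, 56, 52, 52, 48, 52, 52, 73, 161, 205, 210, 209, 209, 207, 209, 208, 189, 96, 50, 44, 44, 46, 45, 41, 46, 46, 45, 47, 48, 50, 44, 47, 55, 98, 125, 132]
312 [57, 54, 64, 67, 89, 111, 166, 196, 198, 188, 114, 58, 46, 45, 47, 45, 46, 46, 50, 48, 46, 44, 48, 45, 42, 46, 48, 47, 47, 47, 46, 74, 147, 201, 211, 209, 206, 209, 212, 201, 134, 69, 50, 43, 45, 44, 51, 43, 45, 49, 45, 49, 48, 47, 47, 46, 50, 64, 120, 130]
313 [51, 56, 70, 77, 114, 130, 198, 209, 201, 152, 78, 45, 48, 48, 46, 47, 45, 50, 48, 46, 42, 46, 45, 45, 47, 46, 50, 40, 49, 46, 64, 129, 198, 208, 210, 210, 209, 206, 208, 189, 89, 52, 62, 55, 58, 48, 47, 46, 48, 44, 42, 46, 49, 48, 46, 48, 48, 53, 97, 128]
314 [46, 46, 50, 51, 77, 100, 185, 192, 183, 94, 50, 47, 46, 45, 44, 44, 53, 49, 51, 44, 47, 45, 49, 44, 48, 48, 42, 48, 47, 50, 86, 166, 204, 207, 210, 209, 208, 205, 190, 132, 64, 55, 85, 81, 74, 63, 46, 44, 46, 42, 45, 46, 44, 48, 47, 49, 46, 46, 68, 118]
```

Request:
{"method": "arm_command", "body": {"plan": [{"twist": [0, 0, 0], "slide": [0, 0, 0.005], "claw": 1}, {"twist": [0, 0, 0], "slide": [0, 0, 0.01], "claw": 1}, {"twist": [0, 0, 0], "slide": [0, 0, 0.015], "claw": 1}, {"twist": [0, 0, 0], "slide": [0, 0, 0.02], "claw": 1}, {"twist": [0, 0, 0], "slide": [0, 0, 0.022], "claw": 1}, {"twist": [0, 0, 0], "slide": [0, 0, 0.022], "claw": 1}, {"twist": [0, 0, 0], "slide": [0, 0, 0.022], "claw": 1}]}}

```text
time: 3.95
ee_pos: [494.8, -231.1, -34.4]
tcp_rot: [-0.0, 1.0, 0.02, -0.0]
wrist_force: [-0.3, 0.5, 0.0]
width: 85.6
grasp_force: 0.0
```

Request:
{"method": "arm_command", "body": {"plan": [{"twist": [0, 0, 0], "slide": [0, 0, 0.001], "claw": 1}, {"twist": [0, 0, 0], "slide": [0, 0, 0.002], "claw": 1}, {"twist": [0, 0, 0], "slide": [0, 0, 0.003], "claw": 1}]}}

```text
time: 4.2
ee_pos: [494.9, -231.2, -37.2]
tcp_rot: [0.0, 1.0, 0.02, 0.0]
wrist_force: [0.2, -0.2, -0.0]
width: 85.4
grasp_force: 0.0
```

Request:
{"method": "arm_command", "body": {"plan": [{"twist": [0, 0, 0], "slide": [0, 0, 0.001], "claw": 1}, {"twist": [0, 0, 0], "slide": [0, 0, 0.002], "claw": 1}, {"twist": [0, 0, 0], "slide": [0, 0, 0.003], "claw": 1}]}}

```text
time: 4.45
ee_pos: [494.8, -231.2, -40.3]
tcp_rot: [-0.0, 1.0, 0.02, 0.0]
wrist_force: [-0.1, -0.2, 0.5]
width: 85.7
grasp_force: 0.0
```

Request:
{"method": "arm_command", "body": {"plan": [{"twist": [0, 0, 0], "slide": [0, 0, 0.001], "claw": 1}, {"twist": [0, 0, 0], "slide": [0, 0, 0.002], "claw": 1}]}}

```text
time: 4.62
ee_pos: [494.8, -231.2, -42.3]
tcp_rot: [-0.0, 1.0, 0.02, -0.0]
wrist_force: [0.4, -0.9, -0.1]
width: 85.3
grasp_force: 0.0
```

Request:
{"method": "arm_command", "body": {"plan": [{"twist": [0, 0, 0], "slide": [0, 0, 0.001], "claw": 1}, {"twist": [0, 0, 0], "slide": [0, 0, 0.002], "claw": 1}]}}

```text
time: 4.78
ee_pos: [494.8, -231.2, -44.4]
tcp_rot: [-0.0, 1.0, 0.02, -0.0]
wrist_force: [-0.3, -0.0, -0.1]
width: 85.2
grasp_force: 0.0
```

Request:
{"method": "arm_command", "body": {"plan": [{"twist": [0, 0, 0], "slide": [0, 0, 0.001], "claw": 1}, {"twist": [0, 0, 0], "slide": [0, 0, 0.001], "claw": 1}]}}

```text
time: 4.95
ee_pos: [494.7, -231.1, -45.5]
tcp_rot: [-0.0, 1.0, 0.02, -0.0]
wrist_force: [0.6, -0.2, 0.6]
width: 85.4
grasp_force: 0.0
```

Request:
{"method": "arm_command", "body": {"plan": [{"twist": [0, 0, 0], "slide": [0, 0, 0.001], "claw": 1}, {"twist": [0, 0, 0], "slide": [0, 0, 0.002], "claw": 1}]}}

```text
time: 5.12
ee_pos: [494.9, -231.2, -47.2]
tcp_rot: [-0.0, 1.0, 0.02, 0.0]
wrist_force: [-0.6, 0.5, -0.4]
width: 85.3
grasp_force: 0.0
```

```bash
python3 - <<'E'
from h import *
a=grab_frame("scene"); cv2.imwrite("pics/s7.png",a)
s=state();p=s["ee_pos"];print(p,s["wrist_force"],s["time"])
print("table under tips",w2uv("scene",[p*(1,1,0)+(0,45,0),p*(1,1,0)-(0,45,0)]))
g=a.mean(2)
for c in (311,312,313,314): print(c,g[250:285,c].astype(int).tolist())
E
```

```text
[ 494.73325251 -231.16093306  -47.45068111] [ 0.34285974 -0.26950199 -0.31639587] 5.1667
table under tips [[313.40537682 267.25641145]
 [339.55037874 280.90732516]]
311 [40, 46, 43, 46, 44, 44, 55, 49, 49, 44, 48, 48, 43, 47, 47, 51, 44, 43, 43, 42, 43, 41, 43, 42, 43, 44, 42, 43, 42, 42, 39, 46, 78, 96, 100]
312 [45, 44, 46, 45, 45, 43, 44, 47, 46, 47, 47, 42, 40, 48, 41, 42, 41, 46, 46, 45, 44, 41, 43, 44, 41, 44, 43, 44, 41, 42, 42, 45, 58, 95, 101]
313 [42, 44, 45, 47, 48, 44, 47, 40, 44, 46, 43, 47, 42, 43, 44, 44, 46, 56, 54, 51, 46, 44, 41, 40, 44, 40, 41, 43, 41, 44, 42, 41, 48, 80, 101]
314 [44, 47, 54, 59, 49, 44, 44, 46, 43, 47, 44, 43, 47, 45, 45, 44, 47, 70, 74, 75, 54, 47, 38, 42, 42, 42, 43, 45, 46, 44, 44, 44, 48, 60, 98]
```

Request:
{"method": "arm_command", "body": {"plan": [{"twist": [0, 0, 0], "slide": [0, 0, 0.001], "claw": 1}, {"twist": [0, 0, 0], "slide": [0, 0, 0.001], "claw": 1}]}}

```text
time: 5.33
ee_pos: [494.7, -231.2, -48.4]
tcp_rot: [-0.0, 1.0, 0.02, -0.0]
wrist_force: [0.2, 0.1, -1.3]
width: 85.3
grasp_force: 0.0
```

Request:
{"method": "arm_command", "body": {"plan": [{"twist": [0, 0, 0], "slide": [0, 0, 0.001], "claw": 1}, {"twist": [0, 0, 0], "slide": [0, 0, 0.001], "claw": 1}]}}

```text
time: 5.5
ee_pos: [494.7, -231.2, -49.4]
tcp_rot: [-0.0, 1.0, 0.02, -0.0]
wrist_force: [0.2, -0.5, 0.1]
width: 85.3
grasp_force: 0.0
```

Request:
{"method": "arm_command", "body": {"plan": [{"twist": [0, 0, 0], "slide": [0, 0, 0.001], "claw": 1}, {"twist": [0, 0, 0], "slide": [0, 0, 0.001], "claw": 1}]}}

```text
time: 5.67
ee_pos: [494.9, -231.2, -50.1]
tcp_rot: [0.0, 1.0, 0.02, 0.0]
wrist_force: [0.7, 0.3, 2.4]
width: 85.6
grasp_force: 0.4
```

Contact is at stated z = -50, so the open fingertips are about 50 mm above the stated TCP. I raise 19.5 mm, so that the tips close at about 11 to 12 mm up the body, then close.

Request:
{"method": "arm_command", "body": {"plan": [{"twist": [0, 0, 0], "slide": [0, 0, -0.01], "claw": 1}, {"twist": [0, 0, 0], "slide": [0, 0, -0.0195], "claw": 1}, {"twist": [0, 0, 0], "slide": [0, 0, -0.0195], "claw": 1}, {"twist": [0, 0, 0], "slide": [0, 0, -0.0195], "claw": -1}, {"twist": [0, 0, 0], "slide": [0, 0, -0.0195], "claw": -1}, {"twist": [0, 0, 0], "slide": [0, 0, -0.0195], "claw": -1}, {"twist": [0, 0, 0], "slide": [0, 0, -0.0195], "claw": -1}, {"twist": [0, 0, 0], "slide": [0, 0, -0.0195], "claw": -1}, {"twist": [0, 0, 0], "slide": [0, 0, -0.0195], "claw": -1}]}}

```text
time: 6.42
ee_pos: [494.8, -231.2, -30.4]
tcp_rot: [-0.0, 1.0, 0.02, -0.0]
wrist_force: [-3.5, 2.0, 12.2]
width: 58.3
grasp_force: 64.0
```

Request:
{"method": "arm_command", "body": {"plan": [{"twist": [0, 0, 0], "slide": [0, 0, 0], "claw": -1}, {"twist": [0, 0, 0], "slide": [0, 0, 0], "claw": -1}, {"twist": [0, 0, 0], "slide": [0, 0, 0], "claw": -1}, {"twist": [0, 0, 0], "slide": [0, 0, 0], "claw": -1}]}}

```text
time: 6.75
ee_pos: [494.8, -231.2, -30.4]
tcp_rot: [-0.0, 1.0, 0.02, -0.0]
wrist_force: [-3.8, 2.7, 10.5]
width: 58.1
grasp_force: 64.0
```

```bash
python3 - <<'E'
from h import *
s=state();go(s["ee_pos"]+(0,0,110),0.04)
E
```

```text
t 6.75 slide [-0.   -0.   -0.11] twist [-0.  0. -0.] pos [ 494.8 -231.2  -30.4] F [-3.8  2.7 10.5] w 58.1 g 64.0 q [-0.58  0.27  1.77  0.    1.1   0.95]
```

Request:
{"method": "arm_command", "body": {"plan": [{"twist": [0, 0, 0], "slide": [0, 0, -0.01], "claw": -1}, {"twist": [0, 0, 0], "slide": [0, 0, -0.035], "claw": -1}, {"twist": [0, 0, 0], "slide": [0, 0, -0.065], "claw": -1}, {"twist": [0, 0, 0], "slide": [0, 0, -0.095], "claw": -1}, {"twist": [0, 0, 0], "slide": [0, 0, -0.11], "claw": -1}, {"twist": [0, 0, 0], "slide": [0, 0, -0.11], "claw": -1}, {"twist": [0, 0, 0], "slide": [0, 0, -0.11], "claw": -1}]}}

```text
time: 7.33
ee_pos: [495.0, -231.3, 79.8]
tcp_rot: [0.0, 1.0, 0.02, 0.0]
wrist_force: [-0.4, -0.1, -1.3]
width: 58.1
grasp_force: 65.5
```

```bash
python3 - <<'E'
from h import *
go((544,35.5,80),0.148)
E
```

```text
t 7.33 slide [ 0.0596 -0.2646 -0.0003] twist [ 0.001 -0.001 -0.108] pos [ 495.  -231.3   79.8] F [-0.4 -0.1 -1.3] w 58.1 g 65.5 q [-0.58  0.16  1.67  0.    1.32  0.95]
```

Request:
{"method": "arm_command", "body": {"plan": [{"twist": [0, 0, -0.02], "slide": [0.01, -0.035, 0], "claw": -1}, {"twist": [0, 0, -0.04], "slide": [0.02, -0.07, 0], "claw": -1}, {"twist": [0, 0, -0.06], "slide": [0.03, -0.11, 0], "claw": -1}, {"twist": [0, 0, -0.08], "slide": [0.035, -0.15, 0], "claw": -1}, {"twist": [0, 0, -0.1], "slide": [0.045, -0.19, 0], "claw": -1}, {"twist": [0, 0, -0.108], "slide": [0.05, -0.225, 0], "claw": -1}, {"twist": [0, 0, -0.108], "slide": [0.0596, -0.25, 0], "claw": -1}, {"twist": [0, 0, -0.108], "slide": [0.0596, -0.2646, 0], "claw": -1}, {"twist": [0, 0, -0.108], "slide": [0.0596, -0.2646, 0], "claw": -1}, {"twist": [0, 0, -0.108], "slide": [0.0596, -0.2646, 0], "claw": -1}]}}

```text
time: 8.17
ee_pos: [543.0, 36.2, 77.8]
tcp_rot: [-0.0, 0.997, 0.075, -0.001]
wrist_force: [0.2, 0.1, -1.3]
width: 58.2
grasp_force: 65.4
```

```bash
python3 - <<'E'
from h import *
go((544,35.5,80),0.148)
a=grab_frame("scene"); t=grab_frame("top")
A=cv2.resize(a[135:255,210:330],(480,480),interpolation=cv2.INTER_CUBIC)
B=cv2.resize(t[225:321,190:254+0],(320,480),interpolation=cv2.INTER_CUBIC)
cv2.imwrite("pics/crop8.png",np.hstack([A,B]))
E
```

```text
t 8.17 slide [ 0.0009  0.0008 -0.0022] twist [-0.     0.002  0.001] pos [543.   36.2  77.8] F [ 0.2  0.1 -1.3] w 58.2 g 65.4 q [-0.08  0.16  1.67 -0.    1.32  1.35]
```

View pics/crop8.png

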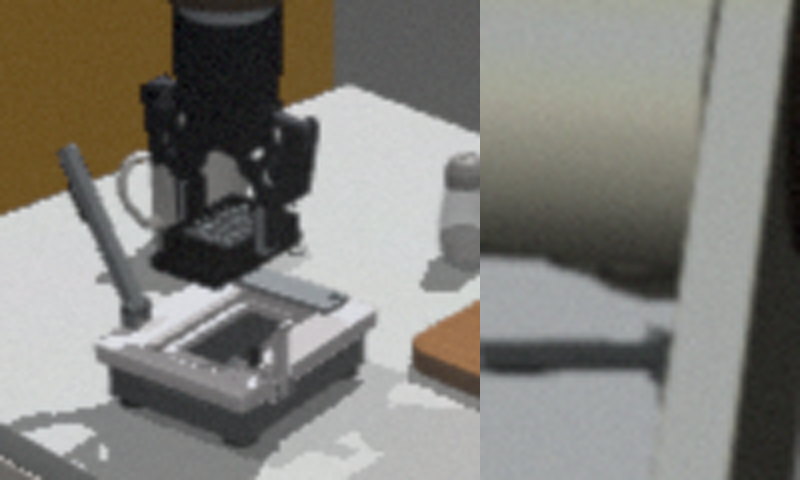

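The grid hangs level over the dicer: its step's left corner is at crop (152,265) and its lower corner at (218,287). The deck corners are at (97,348) and (375,318). I compare these with projections.

```bash
python3 - <<'E'
from h import *
def pr(c,yaw,D):
    R=Ro.from_euler("z",yaw).as_matrix();return ((w2uv("scene",np.array(D,float)@R.T+c)-[210,135]+.5)*4).round(0).tolist()
p=state()["ee_pos"]
print("insert step bottom L,R",pr((p[0],p[1],p[2]+30.4),.148,[(-54,29.5,0),(-54,-29.5,0)]),"tongue R bottom",pr((p[0],p[1],p[2]+30.4),.148,[(40,-30,0),(48,-26,0)]))
print("deck L,front,R z50/z38",pr((547.5,36,0),.148,[(-81,66,50),(-81,-66,50),(81,-66,50),(-81,66,38),(-81,-66,38),(81,-66,38)]))
print("lip nl,nr,fr,fl",pr((547.5,36,0),.148,[(49,43,55),(49,-43,55),(63,-43,55),(63,43,55)]))
g=cv2.imread("pics/scene1.png").mean(2)
go((544,35.5,50),0.148)
# measured contour corners of white deck (from unobstructed scene1)
a=cv2.imread("pics/scene1.png");h=cv2.cvtColor(a,cv2.COLOR_BGR2GRAY)
roi=h[190:245,230:310]
for r in (215,220,225): print(r,h[r,228:250].tolist())
E
```

```text
insert step bottom L,R [[152.0, 269.0], [219.0, 292.0]] tongue R bottom [[303.0, 243.0], [305.0, 238.0]]
deck L,front,R z50/z38 [[93.0, 341.0], [242.0, 397.0], [379.0, 307.0], [94.0, 356.0], [242.0, 412.0], [379.0, 322.0]]
lip nl,nr,fr,fl [[233.0, 277.0], [328.0, 309.0], [339.0, 302.0], [245.0, 270.0]]
t 8.27 slide [ 0.0008 -0.0004  0.0284] twist [-0.     0.001 -0.001] pos [543.4  34.9  78.4] F [ 0.5 -0.8 -0.8] w 58.5 g 65.4 q [-0.08  0.16  1.67 -0.    1.32  1.35]
215 [205, 204, 204, 205, 205, 208, 206, 206, 207, 206, 205, 193, 121, 76, 66, 75, 93, 106, 128, 165, 194, 198]
220 [207, 204, 207, 203, 206, 201, 202, 203, 210, 215, 216, 215, 215, 205, 214, 216, 212, 214, 208, 188, 184, 175]
225 [206, 205, 205, 206, 208, 200, 166, 135, 111, 101, 103, 106, 107, 110, 110, 114, 124, 144, 167, 188, 203, 212]
```

Request:
{"method": "arm_command", "body": {"plan": [{"twist": [0, 0, 0], "slide": [0.0, -0.0005, 0.01], "claw": -1}, {"twist": [0, 0, 0], "slide": [0.0, -0.0005, 0.025], "claw": -1}, {"twist": [0, 0, 0], "slide": [0.0, -0.0005, 0.04], "claw": -1}, {"twist": [0, 0, 0], "slide": [0.0, -0.0005, 0.052], "claw": -1}, {"twist": [0, 0, 0], "slide": [0.0, -0.0005, 0.052], "claw": -1}, {"twist": [0, 0, 0], "slide": [0.0, -0.0005, 0.052], "claw": -1}, {"twist": [0, 0, 0], "slide": [0.0, -0.0005, 0.052], "claw": -1}]}}

```text
time: 8.85
ee_pos: [544.1, 35.8, 27.8]
tcp_rot: [-0.0, 0.997, 0.074, 0.0]
wrist_force: [0.2, -0.8, -0.4]
width: 58.5
grasp_force: 65.4
```

Request:
{"method": "arm_command", "body": {"plan": [{"twist": [0, 0, 0], "slide": [0.0, 0, 0.0015], "claw": -1}, {"twist": [0, 0, 0], "slide": [0.0, 0, 0.003], "claw": -1}, {"twist": [0, 0, 0], "slide": [0.0, 0, 0.0045], "claw": -1}, {"twist": [0, 0, 0], "slide": [0.0, 0, 0.006], "claw": -1}]}}

```text
time: 9.18
ee_pos: [543.9, 36.1, 21.4]
tcp_rot: [-0.0, 0.997, 0.074, 0.0]
wrist_force: [-0.2, -0.7, -1.6]
width: 58.4
grasp_force: 65.4
```

Request:
{"method": "arm_command", "body": {"plan": [{"twist": [0, 0, 0], "slide": [0.0, 0, 0.001], "claw": -1}, {"twist": [0, 0, 0], "slide": [0.0, 0, 0.002], "claw": -1}]}}

```text
time: 9.35
ee_pos: [543.7, 36.1, 19.2]
tcp_rot: [-0.0, 0.997, 0.074, -0.0]
wrist_force: [-0.8, 0.0, -0.8]
width: 58.3
grasp_force: 65.4
```

Request:
{"method": "arm_command", "body": {"plan": [{"twist": [0, 0, 0], "slide": [0.0, 0, 0.001], "claw": -1}, {"twist": [0, 0, 0], "slide": [0.0, 0, 0.002], "claw": -1}]}}

```text
time: 9.52
ee_pos: [543.8, 36.1, 17.2]
tcp_rot: [-0.0, 0.997, 0.074, -0.0]
wrist_force: [0.6, -0.4, -0.9]
width: 58.2
grasp_force: 65.4
```

Request:
{"method": "arm_command", "body": {"plan": [{"twist": [0, 0, 0], "slide": [0.0, 0, 0.001], "claw": -1}, {"twist": [0, 0, 0], "slide": [0.0, 0, 0.002], "claw": -1}]}}

```text
time: 9.68
ee_pos: [543.8, 36.1, 15.2]
tcp_rot: [-0.0, 0.997, 0.074, -0.0]
wrist_force: [0.1, 0.2, -0.2]
width: 58.6
grasp_force: 65.4
```

Request:
{"method": "arm_command", "body": {"plan": [{"twist": [0, 0, 0], "slide": [0.0, 0, 0.001], "claw": -1}, {"twist": [0, 0, 0], "slide": [0.0, 0, 0.0015], "claw": -1}]}}

```text
time: 9.85
ee_pos: [543.7, 36.1, 13.6]
tcp_rot: [-0.0, 0.997, 0.074, -0.0]
wrist_force: [0.3, -0.6, -1.1]
width: 58.7
grasp_force: 65.4
```

Request:
{"method": "arm_command", "body": {"plan": [{"twist": [0, 0, 0], "slide": [0.0, 0, 0.001], "claw": -1}, {"twist": [0, 0, 0], "slide": [0.0, 0, 0.0015], "claw": -1}]}}

```text
time: 10.02
ee_pos: [543.7, 36.1, 12.2]
tcp_rot: [-0.0, 0.997, 0.074, -0.0]
wrist_force: [-0.5, 0.2, -0.3]
width: 58.4
grasp_force: 65.4
```

Request:
{"method": "arm_command", "body": {"plan": [{"twist": [0, 0, 0], "slide": [0.0, 0, 0.0005], "claw": -1}, {"twist": [0, 0, 0], "slide": [0.0, 0, 0.001], "claw": -1}]}}

```text
time: 10.18
ee_pos: [543.8, 36.1, 11.3]
tcp_rot: [-0.0, 0.997, 0.074, 0.0]
wrist_force: [0.3, -0.3, -1.4]
width: 58.6
grasp_force: 65.4
```

Request:
{"method": "arm_command", "body": {"plan": [{"twist": [0, 0, 0], "slide": [0.0, 0, 0.0005], "claw": -1}, {"twist": [0, 0, 0], "slide": [0.0, 0, 0.001], "claw": -1}]}}

```text
time: 10.35
ee_pos: [543.8, 36.1, 10.6]
tcp_rot: [-0.0, 0.997, 0.074, 0.0]
wrist_force: [-5.4, -0.5, 12.1]
width: 58.8
grasp_force: 66.9
```

The grid rests on the ledge at stated z = 10.6, just as predicted. I ease the pressure slightly and slide it toward the lip.

Request:
{"method": "arm_command", "body": {"plan": [{"twist": [0, 0, 0], "slide": [0.0, 0, -0.0004], "claw": -1}, {"twist": [0, 0, 0], "slide": [0.0015, 0, -0.0004], "claw": -1}, {"twist": [0, 0, 0], "slide": [0.003, 0, -0.0004], "claw": -1}, {"twist": [0, 0, 0], "slide": [0.0045, 0, -0.0004], "claw": -1}, {"twist": [0, 0, 0], "slide": [0.006, 0, -0.0004], "claw": -1}]}}

```text
time: 10.77
ee_pos: [549.9, 37.0, 10.6]
tcp_rot: [-0.0, 0.997, 0.074, -0.0]
wrist_force: [-1.2, -1.0, 0.6]
width: 58.2
grasp_force: 65.6
```

Request:
{"method": "arm_command", "body": {"plan": [{"twist": [0, 0, 0], "slide": [0.001, 0, 0], "claw": -1}, {"twist": [0, 0, 0], "slide": [0.002, 0, 0], "claw": -1}, {"twist": [0, 0, 0], "slide": [0.003, 0, 0], "claw": -1}]}}

```text
time: 11.02
ee_pos: [552.8, 37.4, 10.7]
tcp_rot: [-0.0, 0.997, 0.074, 0.0]
wrist_force: [-0.2, -0.9, 0.2]
width: 58.6
grasp_force: 65.6
```

Request:
{"method": "arm_command", "body": {"plan": [{"twist": [0, 0, 0], "slide": [0.001, 0, 0], "claw": -1}, {"twist": [0, 0, 0], "slide": [0.0015, 0, 0], "claw": -1}]}}

```text
time: 11.18
ee_pos: [554.3, 37.6, 10.7]
tcp_rot: [-0.0, 0.997, 0.074, -0.0]
wrist_force: [-1.1, 0.2, 0.6]
width: 58.0
grasp_force: 65.5
```

Request:
{"method": "arm_command", "body": {"plan": [{"twist": [0, 0, 0], "slide": [0.001, 0, 0], "claw": -1}, {"twist": [0, 0, 0], "slide": [0.0015, 0, 0], "claw": -1}]}}

```text
time: 11.35
ee_pos: [554.4, 37.7, 10.6]
tcp_rot: [0.0, 0.997, 0.074, -0.001]
wrist_force: [-17.2, -3.9, 11.2]
width: 58.1
grasp_force: 66.7
```

Request:
{"method": "arm_command", "body": {"plan": [{"twist": [0, 0, 0], "slide": [0.001, 0, 0], "claw": -1}, {"twist": [0, 0, 0], "slide": [0.001, 0, 0], "claw": -1}]}}

```text
time: 11.52
ee_pos: [554.4, 37.6, 10.6]
tcp_rot: [0.0, 0.997, 0.074, -0.003]
wrist_force: [-22.3, -4.6, 14.2]
width: 58.3
grasp_force: 67.2
```

Request:
{"method": "arm_command", "body": {"plan": [{"twist": [0, 0, 0], "slide": [0.001, 0, 0], "claw": -1}, {"twist": [0, 0, 0], "slide": [0.001, 0, 0], "claw": -1}]}}

```text
time: 11.68
ee_pos: [554.4, 37.6, 10.6]
tcp_rot: [0.0, 0.997, 0.074, -0.004]
wrist_force: [-31.3, -5.6, 21.5]
width: 58.3
grasp_force: 68.0
```

Hard stop after 10.7 mm of slide with the force rising, so the grid is home. I relieve most of the pressure, open, and lift.

Request:
{"method": "arm_command", "body": {"plan": [{"twist": [0, 0, 0], "slide": [-0.002, 0, 0], "claw": -1}, {"twist": [0, 0, 0], "slide": [-0.0027, 0, -0.0005], "claw": -1}, {"twist": [0, 0, 0], "slide": [-0.0027, 0, -0.0005], "claw": -1}, {"twist": [0, 0, 0], "slide": [-0.0027, 0, -0.0005], "claw": 0.9}, {"twist": [0, 0, 0], "slide": [-0.0027, 0, -0.0005], "claw": 0.9}, {"twist": [0, 0, 0], "slide": [-0.0027, 0, -0.0005], "claw": 0.9}, {"twist": [0, 0, 0], "slide": [-0.0027, 0, -0.0005], "claw": 0.9}, {"twist": [0, 0, 0], "slide": [-0.0027, 0, -0.03], "claw": 0.9}, {"twist": [0, 0, 0], "slide": [-0.0027, 0, -0.06], "claw": 0.9}, {"twist": [0, 0, 0], "slide": [-0.0027, 0, -0.1], "claw": 0.9}, {"twist": [0, 0, 0], "slide": [-0.0027, 0, -0.13], "claw": 0.9}]}}

```text
time: 12.6
ee_pos: [555.0, 37.7, 143.4]
tcp_rot: [0.0, 0.997, 0.074, 0.001]
wrist_force: [-0.3, -0.7, -0.3]
width: 81.0
grasp_force: 0.0
```

```bash
python3 - <<'E'
from h import *
go((554,37,150),0.148)
E
```

```text
t 12.60 slide [-0.0011  0.0006 -0.0066] twist [ 0.    -0.001 -0.   ] pos [555.   37.7 143.4] F [-0.3 -0.7 -0.3] w 81.0 g 0.0 q [-0.07  0.13  1.56  0.    1.45  1.35]
```

Grid released. The next job is the keeper: with closed fingers I go round outside the open bar and push it over from the +y side.

Request:
{"method": "arm_command", "body": {"plan": [{"twist": [0, 0, 0], "slide": [0, -0.02, -0.02], "claw": -1}, {"twist": [0, 0, 0], "slide": [0, -0.055, -0.025], "claw": -1}, {"twist": [0, 0, 0], "slide": [0, -0.09, -0.025], "claw": -1}, {"twist": [0, 0, 0], "slide": [0, -0.13, -0.025], "claw": -1}, {"twist": [0, 0, 0], "slide": [-0.01, -0.165, -0.025], "claw": -1}, {"twist": [0, 0, 0], "slide": [-0.035, -0.168, -0.025], "claw": -1}, {"twist": [0, 0, 0], "slide": [-0.05, -0.168, -0.025], "claw": -1}, {"twist": [0, 0, 0], "slide": [-0.05, -0.168, -0.01], "claw": -1}, {"twist": [0, 0, 0], "slide": [-0.05, -0.168, 0.02], "claw": -1}, {"twist": [0, 0, 0], "slide": [-0.05, -0.168, 0.045], "claw": -1}, {"twist": [0, 0, 0], "slide": [-0.05, -0.168, 0.045], "claw": -1}, {"twist": [0, 0, 0], "slide": [-0.05, -0.168, 0.045], "claw": -1}]}}

```text
time: 13.6
ee_pos: [480.4, 196.5, 95.6]
tcp_rot: [0.0, 0.997, 0.074, -0.001]
wrist_force: [-0.3, -0.5, 1.4]
width: -0.1
grasp_force: 0.0
```

```bash
cat >> h.py <<'E'
C=np.array([546.5,36.4]);YAW=.148
def dgo(x,y,ztip,off=37):
    c,s=np.cos(YAW),np.sin(YAW);p=state()["ee_pos"];d=p[:2]-C
    print("now dicer",(c*d[0]+s*d[1]).round(1),(-s*d[0]+c*d[1]).round(1),"tipz",(p[2]+off).round(1))
    go((C[0]+c*x-s*y,C[1]+s*x+c*y,ztip-off),YAW)
E
python3 - <<'E'
from h import *
dgo(-42,160,133)
a=grab_frame("scene"); t=grab_frame("top")
cv2.imwrite("pics/crop9.png",np.hstack([cv2.resize(a[110:250,190:310],(480,560),interpolation=cv2.INTER_CUBIC),cv2.resize(t[225:365,150:230],(320,560),interpolation=cv2.INTER_CUBIC)]))
E
```

```text
now dicer -41.8 168.1 tipz 132.6
t 13.60 slide [-0.0002  0.0081 -0.0004] twist [ 0.     0.002 -0.   ] pos [480.4 196.5  95.6] F [-0.3 -0.5  1.4] w -0.1 g 0.0 q [0.24 0.09 1.71 0.   1.35 1.66]
```

View pics/crop9.png

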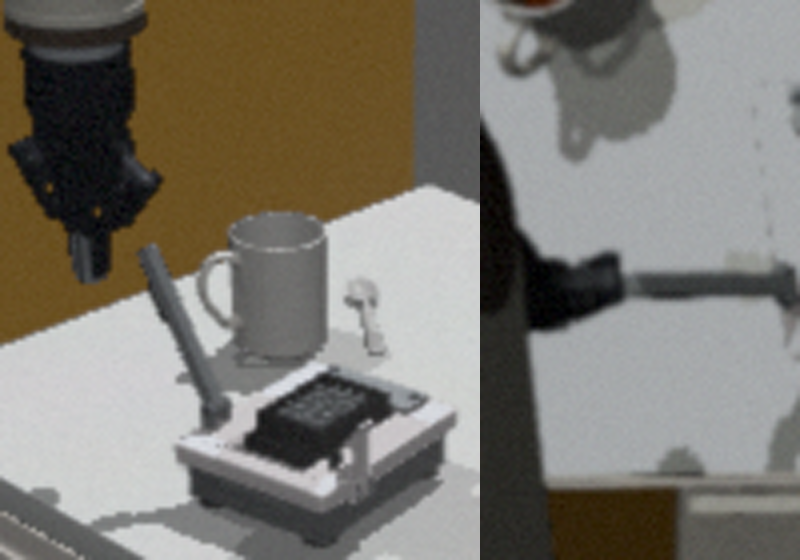

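The picture shows the grid seated, with its tongue end under the lip at crop (390,395). The closed fingertips, at (90,280), are just outside the bar's end at (150,250) and in line with it. I push the bar up and over along its arc.

Request:
{"method": "arm_command", "body": {"plan": [{"twist": [0, 0, 0], "slide": [0, 0.01, 0], "claw": -1}, {"twist": [0, 0, 0], "slide": [0, 0.018, 0], "claw": -1}, {"twist": [0, 0, 0], "slide": [0, 0.026, -0.005], "claw": -1}, {"twist": [0, 0, 0], "slide": [0, 0.033, -0.009], "claw": -1}, {"twist": [0, 0, 0], "slide": [0, 0.041, -0.013], "claw": -1}, {"twist": [0, 0, 0], "slide": [0, 0.048, -0.017], "claw": -1}, {"twist": [0, 0, 0], "slide": [0, 0.057, -0.02], "claw": -1}, {"twist": [0, 0, 0], "slide": [0, 0.066, -0.023], "claw": -1}, {"twist": [0, 0, 0], "slide": [0, 0.075, -0.025], "claw": -1}, {"twist": [0, 0, 0], "slide": [0, 0.083, -0.027], "claw": -1}]}}

```text
time: 14.53
ee_pos: [493.1, 113.4, 122.9]
tcp_rot: [-0.0, 0.997, 0.074, -0.0]
wrist_force: [0.3, 0.0, 0.1]
width: -0.0
grasp_force: 0.3
```

```bash
python3 - <<'E'
from h import *
dgo(-42,48.3,158)
E
```

```text
now dicer -41.5 84.0 tipz 159.9
t 14.53 slide [-0.0005  0.0357  0.0019] twist [-0.  0. -0.] pos [493.1 113.4 122.9] F [0.3 0.  0.1] w -0.0 g 0.3 q [0.07 0.04 1.7  0.   1.4  1.5 ]
```

```bash
cat >> h.py <<'E'
def barscan(a,ths,ref):
    c,s=np.cos(YAW),np.sin(YAW);R=np.array([[c,-s],[s,c]])
    for t in ths:
        r=np.arange(40,121,10.);D=np.c_[0*r-39.5,60-r*np.cos(t),63+r*np.sin(t)]
        u=w2uv("scene",np.c_[D[:,:2]@R.T+C,D[:,2]]).round().astype(int)
        print(t,[int(a[y,x].mean()) for x,y in u],[int(ref[y,x].mean()) for x,y in u])
E
python3 - <<'E'
from h import *
barscan(grab_frame("scene"),(2.2,2.0,1.8,1.7,1.57,1.45,1.3),cv2.imread("pics/scene1.png"))
E
```

```text
2.2 [210, 206, 208, 208, 206, 204, 72, 72, 75] [74, 74, 82, 52, 67, 60, 73, 72, 71]
2.0 [207, 207, 206, 209, 206, 202, 57, 65, 68] [92, 101, 100, 104, 100, 102, 94, 93, 118]
1.8 [108, 88, 142, 102, 168, 114, 35, 26, 53] [114, 203, 201, 206, 204, 203, 74, 73, 74]
1.7 [68, 70, 71, 67, 67, 66, 68, 61, 61] [195, 207, 207, 201, 146, 131, 156, 74, 72]
1.57 [76, 70, 72, 73, 69, 69, 73, 73, 78] [186, 207, 208, 150, 147, 200, 200, 133, 75]
1.45 [74, 83, 157, 131, 200, 201, 202, 204, 142] [119, 199, 205, 133, 203, 208, 200, 200, 140]
1.3 [120, 121, 190, 119, 124, 97, 93, 92, 97] [120, 120, 188, 119, 126, 94, 92, 91, 98]
```

The bar has followed and now stands at about 1.6 rad. I continue over the top.

Request:
{"method": "arm_command", "body": {"plan": [{"twist": [0, 0, 0], "slide": [0, 0.009, -0.001], "claw": -1}, {"twist": [0, 0, 0], "slide": [0, 0.018, -0.001], "claw": -1}, {"twist": [0, 0, 0], "slide": [0, 0.027, 0], "claw": -1}, {"twist": [0, 0, 0], "slide": [0, 0.036, 0.002], "claw": -1}, {"twist": [0, 0, 0], "slide": [0, 0.045, 0.005], "claw": -1}, {"twist": [0, 0, 0], "slide": [0, 0.054, 0.009], "claw": -1}, {"twist": [0, 0, 0], "slide": [0, 0.0625, 0.014], "claw": -1}, {"twist": [0, 0, 0], "slide": [0, 0.0706, 0.0196], "claw": -1}, {"twist": [0, 0, 0], "slide": [0, 0.078, 0.026], "claw": -1}, {"twist": [0, 0, 0], "slide": [0, 0.0847, 0.0333], "claw": -1}, {"twist": [0, 0, 0], "slide": [0, 0.0905, 0.041], "claw": -1}, {"twist": [0, 0, 0], "slide": [0, 0.0959, 0.0495], "claw": -1}]}}

```text
time: 15.58
ee_pos: [507.1, 19.0, 72.3]
tcp_rot: [-0.0, 0.997, 0.074, -0.0]
wrist_force: [-0.2, 0.6, 0.3]
width: 0.2
grasp_force: 0.3
```

```bash
python3 - <<'E'
from h import *
dgo(-42,-24,95)
barscan(grab_frame("scene"),(.6,.5,.45,.4,.35,.3),cv2.imread("pics/scene1.png"))
E
```

```text
now dicer -41.5 -11.4 tipz 109.3
t 15.58 slide [-0.0005  0.0126  0.0143] twist [-0.  0. -0.] pos [507.1  19.   72.3] F [-0.2  0.6  0.3] w 0.2 g 0.3 q [-0.11  0.09  1.76  0.    1.29  1.31]
0.6 [133, 127, 127, 84, 75, 41, 94, 188, 183] [126, 125, 127, 129, 139, 163, 165, 187, 178]
0.5 [96, 88, 97, 42, 60, 43, 82, 117, 132] [194, 213, 215, 215, 216, 218, 171, 164, 145]
0.45 [78, 84, 77, 72, 70, 70, 76, 77, 101] [212, 215, 218, 217, 216, 216, 148, 123, 147]
0.4 [75, 77, 76, 73, 68, 73, 76, 71, 94] [218, 215, 217, 217, 217, 208, 144, 88, 86]
0.35 [75, 71, 69, 69, 78, 93, 73, 79, 85] [216, 218, 216, 216, 185, 174, 116, 109, 105]
0.3 [91, 61, 50, 73, 121, 82, 101, 90, 80] [217, 219, 215, 184, 160, 128, 192, 112, 124]
```

Request:
{"method": "arm_command", "body": {"plan": [{"twist": [0, 0, 0], "slide": [0, 0.003, 0.004], "claw": -1}, {"twist": [0, 0, 0], "slide": [0, 0.005, 0.008], "claw": -1}, {"twist": [0, 0, 0], "slide": [0, 0.007, 0.0125], "claw": -1}, {"twist": [0, 0, 0], "slide": [0, 0.0085, 0.016], "claw": -1}, {"twist": [0, 0, 0], "slide": [0, 0.0095, 0.018], "claw": -1}]}}

```text
time: 16.05
ee_pos: [508.4, 10.2, 54.7]
tcp_rot: [-0.0, 0.997, 0.074, -0.0]
wrist_force: [0.1, 0.8, -0.2]
width: -0.4
grasp_force: 0.2
```

Request:
{"method": "arm_command", "body": {"plan": [{"twist": [0, 0, 0], "slide": [0, 0.001, 0.001], "claw": -1}, {"twist": [0, 0, 0], "slide": [0, 0.001, 0.002], "claw": -1}, {"twist": [0, 0, 0], "slide": [0, 0.0015, 0.003], "claw": -1}]}}

```text
time: 16.3
ee_pos: [508.8, 8.7, 52.3]
tcp_rot: [-0.0, 0.997, 0.074, 0.0]
wrist_force: [0.2, 0.9, 0.8]
width: 0.2
grasp_force: 0.2
```

Request:
{"method": "arm_command", "body": {"plan": [{"twist": [0, 0, 0], "slide": [0, 0.0005, 0.001], "claw": -1}, {"twist": [0, 0, 0], "slide": [0, 0.001, 0.002], "claw": -1}]}}

```text
time: 16.47
ee_pos: [508.9, 7.8, 50.2]
tcp_rot: [-0.0, 0.997, 0.074, 0.0]
wrist_force: [-0.6, 2.6, 4.1]
width: 0.2
grasp_force: 2.5
```

Request:
{"method": "arm_command", "body": {"plan": [{"twist": [0, 0, 0], "slide": [0, 0.0005, 0.001], "claw": -1}, {"twist": [0, 0, 0], "slide": [0, 0.0005, 0.002], "claw": -1}]}}

```text
time: 16.63
ee_pos: [509.1, 7.5, 48.6]
tcp_rot: [-0.0, 0.997, 0.074, 0.0]
wrist_force: [-2.1, 3.3, 9.6]
width: -0.1
grasp_force: 5.3
```

Request:
{"method": "arm_command", "body": {"plan": [{"twist": [0, 0, 0], "slide": [0, 0.0002, 0.001], "claw": -1}, {"twist": [0, 0, 0], "slide": [0, 0.0003, 0.002], "claw": -1}]}}

```text
time: 16.8
ee_pos: [509.5, 7.1, 47.4]
tcp_rot: [-0.0, 0.997, 0.074, 0.001]
wrist_force: [-8.8, 3.3, 26.2]
width: -0.1
grasp_force: 13.4
```

Request:
{"method": "arm_command", "body": {"plan": [{"twist": [0, 0, 0], "slide": [0, 0.0002, 0.001], "claw": -1}, {"twist": [0, 0, 0], "slide": [0, 0.0003, 0.0015], "claw": -1}]}}

```text
time: 16.97
ee_pos: [509.4, 6.6, 45.1]
tcp_rot: [0.0, 0.997, 0.074, 0.001]
wrist_force: [1.9, 0.0, 2.9]
width: 0.2
grasp_force: 1.5
```

Request:
{"method": "arm_command", "body": {"plan": [{"twist": [0, 0, 0], "slide": [0, 0, 0.001], "claw": -1}, {"twist": [0, 0, 0], "slide": [0, 0, 0.0015], "claw": -1}]}}

```text
time: 17.13
ee_pos: [509.3, 6.4, 43.3]
tcp_rot: [0.0, 0.997, 0.074, 0.0]
wrist_force: [1.0, -2.1, 3.7]
width: -0.2
grasp_force: 1.7
```

Request:
{"method": "arm_command", "body": {"plan": [{"twist": [0, 0, 0], "slide": [0, 0, 0.001], "claw": -1}, {"twist": [0, 0, 0], "slide": [0, 0, 0.0015], "claw": -1}]}}

```text
time: 17.3
ee_pos: [509.1, 6.5, 41.6]
tcp_rot: [0.0, 0.997, 0.074, 0.0]
wrist_force: [0.3, -2.3, 3.3]
width: -0.2
grasp_force: 1.7
```

Request:
{"method": "arm_command", "body": {"plan": [{"twist": [0, 0, 0], "slide": [0, 0, 0.0007], "claw": -1}, {"twist": [0, 0, 0], "slide": [0, 0, 0.001], "claw": -1}]}}

```text
time: 17.47
ee_pos: [509.0, 6.6, 40.6]
tcp_rot: [0.0, 0.997, 0.074, -0.0]
wrist_force: [1.1, -2.0, 4.4]
width: -0.3
grasp_force: 1.8
```

Request:
{"method": "arm_command", "body": {"plan": [{"twist": [0, 0, 0], "slide": [0, 0, 0.001], "claw": -1}, {"twist": [0, 0, 0], "slide": [0, 0, 0.0015], "claw": -1}]}}

```text
time: 17.63
ee_pos: [509.1, 6.4, 39.2]
tcp_rot: [0.0, 0.997, 0.074, 0.0]
wrist_force: [-0.1, -3.2, 6.4]
width: 0.1
grasp_force: 3.4
```

Request:
{"method": "arm_command", "body": {"plan": [{"twist": [0, 0, 0], "slide": [0, 0, 0.001], "claw": -1}, {"twist": [0, 0, 0], "slide": [0, 0, 0.001], "claw": -1}]}}

```text
time: 17.8
ee_pos: [509.1, 6.3, 38.3]
tcp_rot: [0.0, 0.997, 0.074, 0.0]
wrist_force: [-0.3, -2.0, 5.0]
width: -0.3
grasp_force: 2.5
```

Request:
{"method": "arm_command", "body": {"plan": [{"twist": [0, 0, 0], "slide": [0, 0, 0.001], "claw": -1}, {"twist": [0, 0, 0], "slide": [0, 0, 0.001], "claw": -1}]}}

```text
time: 17.97
ee_pos: [509.1, 6.4, 37.3]
tcp_rot: [0.0, 0.997, 0.074, 0.0]
wrist_force: [0.6, -3.2, 5.3]
width: -0.3
grasp_force: 2.6
```

Request:
{"method": "arm_command", "body": {"plan": [{"twist": [0, 0, 0], "slide": [0, 0, 0.001], "claw": -1}, {"twist": [0, 0, 0], "slide": [0, 0, 0.001], "claw": -1}]}}

```text
time: 18.13
ee_pos: [509.2, 6.3, 36.3]
tcp_rot: [0.0, 0.997, 0.074, 0.0]
wrist_force: [1.0, -3.8, 6.4]
width: 0.0
grasp_force: 2.9
```

Request:
{"method": "arm_command", "body": {"plan": [{"twist": [0, 0, 0], "slide": [0, 0, 0.001], "claw": -1}, {"twist": [0, 0, 0], "slide": [0, 0, 0.001], "claw": -1}]}}

```text
time: 18.3
ee_pos: [509.3, 6.3, 36.1]
tcp_rot: [0.0, 0.997, 0.074, 0.0]
wrist_force: [-3.2, -5.2, 16.7]
width: 0.1
grasp_force: 8.3
```

Request:
{"method": "arm_command", "body": {"plan": [{"twist": [0, 0, 0], "slide": [0, 0, 0.001], "claw": -1}, {"twist": [0, 0, 0], "slide": [0, 0, 0.001], "claw": -1}]}}

```text
time: 18.47
ee_pos: [509.4, 6.2, 35.8]
tcp_rot: [0.0, 0.997, 0.074, 0.001]
wrist_force: [-9.2, -3.0, 28.7]
width: 0.1
grasp_force: 14.6
```

Request:
{"method": "arm_command", "body": {"plan": [{"twist": [0, 0, 0], "slide": [0, 0, 0.0005], "claw": -1}, {"twist": [0, 0, 0], "slide": [0, 0, 0.0005], "claw": -1}]}}

```text
time: 18.63
ee_pos: [509.5, 6.2, 35.7]
tcp_rot: [0.0, 0.997, 0.074, 0.001]
wrist_force: [-11.8, -3.4, 35.8]
width: 0.0
grasp_force: 17.8
```

```bash
python3 - <<'E'
from h import *
dgo(-42,-24,73)
a=grab_frame("scene"); cv2.imwrite("pics/s8.png",a)
barscan(a,(.1,.05,0,-.05),cv2.imread("pics/scene1.png"))
# catch: difference vs scene1 around catch tab
for z in (70,80,90):
    c,s=np.cos(YAW),np.sin(YAW)
    x,y=w2uv("scene",[(C[0]-39.5*c+64*s,C[1]-39.5*s-64*c,z)])[0].round().astype(int)
    print(z,x,a[y,x-8:x+9].mean(1).astype(int).tolist(),cv2.imread("pics/scene1.png")[y,x-8:x+9].mean(1).astype(int).tolist())
E
```

```text
now dicer -41.1 -24.4 tipz 72.7
t 18.63 slide [-0.0009 -0.0004 -0.0003] twist [ 0.001 -0.001 -0.   ] pos [509.5   6.2  35.7] F [-11.8  -3.4  35.8] w 0.0 g 17.8 q [-0.14  0.12  1.8  -0.    1.22  1.28]
0.1 [154, 152, 153, 58, 73, 47, 47, 48, 75] [215, 187, 124, 158, 101, 59, 59, 60, 84]
0.05 [137, 143, 145, 48, 65, 40, 87, 127, 106] [216, 165, 189, 106, 59, 59, 61, 59, 119]
0 [87, 88, 90, 70, 70, 73, 80, 82, 86] [211, 115, 197, 81, 55, 56, 60, 72, 203]
-0.05 [87, 76, 78, 76, 71, 73, 74, 69, 87] [211, 120, 127, 61, 54, 57, 57, 53, 197]
70 278 [79, 80, 86, 101, 117, 126, 107, 106, 106, 103, 110, 130, 189, 216, 221, 218, 218] [61, 60, 63, 55, 71, 108, 117, 119, 107, 104, 108, 126, 188, 213, 216, 215, 215]
80 278 [35, 47, 52, 54, 48, 39, 36, 48, 83, 100, 104, 122, 189, 216, 218, 221, 219] [58, 59, 58, 58, 60, 60, 61, 71, 100, 102, 103, 125, 184, 211, 214, 214, 217]
90 278 [50, 72, 68, 55, 45, 43, 38, 36, 36, 49, 77, 122, 163, 81, 72, 121, 203] [62, 61, 58, 55, 57, 58, 60, 64, 67, 85, 115, 156, 179, 128, 124, 151, 203]
```

The force is climbing stiffly at 36 N, and the catch edge is at the same pixels as at rest (columns about 289 to 290), so the bar appears snapped in and bearing on the stop. I lift off and look.

Request:
{"method": "arm_command", "body": {"plan": [{"twist": [0, 0, 0], "slide": [0, 0, -0.002], "claw": -1}, {"twist": [0, 0, 0], "slide": [0, 0, -0.004], "claw": -1}, {"twist": [0, 0, 0], "slide": [0, 0, -0.02], "claw": -1}, {"twist": [0, 0, 0], "slide": [0, 0, -0.05], "claw": -1}, {"twist": [0, 0, 0], "slide": [-0.03, 0, -0.09], "claw": -1}, {"twist": [0, 0, 0], "slide": [-0.07, 0, -0.13], "claw": -1}, {"twist": [0, 0, 0], "slide": [-0.1, 0, -0.16], "claw": -1}, {"twist": [0, 0, 0], "slide": [-0.1, -0.04, -0.18], "claw": -1}, {"twist": [0, 0, 0], "slide": [-0.1, -0.08, -0.2], "claw": -1}, {"twist": [0, 0, 0], "slide": [-0.1, -0.1, -0.22], "claw": -1}, {"twist": [0, 0, 0], "slide": [-0.1, -0.1, -0.22], "claw": -1}, {"twist": [0, 0, 0], "slide": [-0.1, -0.1, -0.22], "claw": -1}]}}

```text
time: 19.68
ee_pos: [395.3, 92.3, 254.8]
tcp_rot: [-0.0, 0.997, 0.075, 0.001]
wrist_force: [0.4, -1.0, -0.5]
width: 0.1
grasp_force: 0.0
```

```bash
python3 - <<'E'
from h import *
s=state();print(s["time"],s["ee_pos"],s["wrist_force"])
a=np.mean([grab_frame("scene") for _ in range(4)],0); t=np.mean([grab_frame("top") for _ in range(3)],0)
cv2.imwrite("pics/s9.png",a)
barscan(a,(.1,.05,0,-.05),cv2.imread("pics/scene1.png"))
A=cv2.resize(a[175:250,230:310].astype(np.uint8),(400,375),interpolation=cv2.INTER_CUBIC)
R=cv2.resize(cv2.imread("pics/scene1.png")[195:235,255:295],(400,400)*1,interpolation=cv2.INTER_CUBIC)
B=cv2.resize(a[195:235,255:295].astype(np.uint8),(400,400),interpolation=cv2.INTER_CUBIC)
T=cv2.resize(t[235:322,190:285].astype(np.uint8),(218,200),interpolation=cv2.INTER_CUBIC)
o=np.zeros((600,800,3),np.uint8);o[:400,:400]=B;o[:400,400:]=R
o[400:600,:218]=T; o[400:600,300:513]=cv2.resize(A,(213,200),interpolation=cv2.INTER_AREA)
cv2.imwrite("pics/final.png",o)
E
```

```text
19.6833 [395.26533772  92.28754799 254.83237134] [ 0.40201979 -1.0260822  -0.50772171]
0.1 [151, 151, 150, 37, 41, 40, 77, 80, 83] [215, 187, 124, 158, 101, 59, 59, 60, 84]
0.05 [110, 110, 109, 60, 64, 45, 137, 148, 110] [216, 165, 189, 106, 59, 59, 61, 59, 119]
0 [79, 79, 78, 74, 74, 76, 77, 77, 85] [211, 115, 197, 81, 55, 56, 60, 72, 203]
-0.05 [79, 73, 74, 74, 72, 73, 74, 60, 96] [211, 120, 127, 61, 54, 57, 57, 53, 197][ WARN:0@13.343] global loadsave.cpp:1063 imwrite_ Unsupported depth image for selected encoder is fallbacked to CV_8U.
```

View pics/final.png

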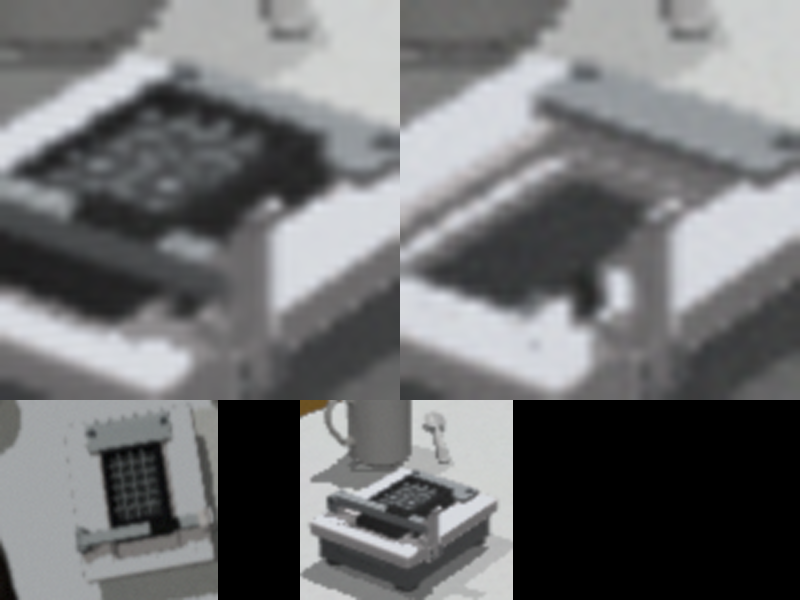

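The final views show the bar level across the step. The catch tab's right edge is at crop x ≈ 268, against 270 at rest. I confirm the edge numerically, then hand in.

```bash
python3 - <<'E'
from h import *
def edge(f):
    g=cv2.imread(f"pics/{f}.png").mean(2);o=[]
    for r in range(217,228):
        s=g[r,276:292];k=int(np.argmax(s>165));o.append(276+k-1+(165-s[k-1])/(s[k]-s[k-1]))
    return np.array(o).round(2)
for f in("scene1","s6","s8","s9"):print(f,edge(f))
E
```

```text
scene1 [282.29 281.68 281.63 281.61 281.62 275.64 275.58 275.62 275.71 276.13
 276.58]
s6 [282.2  281.61 281.59 281.59 281.57 275.62 275.56 275.59 275.7  276.09
 276.58]
s8 [282.35 281.64 281.57 281.59 281.59 281.56 281.61 281.71 281.79 277.2
 277.03]
s9 [282.36 281.66 281.59 281.59 281.59 281.61 281.59 281.59 281.65 276.47
 276.69]
```

```bash
python3 -c "
from rig import *
print(hand_in())"
```

```text
the job is handed in; nothing more can be done
None
```

I seated the dicing grid right way up, slid it home under the lip, and snapped the keeper bar in under the catch with about 36 N. The last images show the bar level and the catch back at rest. I handed the job in at about 20 s on the robot's clock and never touched the other items.

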